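Hang the red-capped sample bottle on the feeder rail

ROBOT

A 6-joint arm with a two-finger parallel gripper is mounted at the origin on the work surface. World frame = base frame: x ahead of the robot, y to its left, z up, the work surface at z = 0. Lengths are in m, angles in rad, forces in N, time in s.
With the tool pointing down it reaches from about 0.3 to 0.875 m from the base axis. Payload 6.4 kg.
Tool frame: the origin (TCP) lies between the finger pads; the fingertips stand 8 mm ahead of it and the grasp point (between the pads) lies 11 mm behind it (ctrl.finger_overhang is the distance from the TCP to the fingertips, in m); z points along the fingers, y is the line along which they close (so a half turn about z gives the same grasp; the last joint's range is limited). The gripper opens to 85 mm and grips with 20 to 120 N. Pads are 22 mm wide; open, the fingers measure 114 mm over their backs; the gripper's body (76 mm by 85 mm) begins 54 mm behind the grasp point. The pads swing forward as they close: fully open they stand 13 mm farther back than shut.
Start: joints at [0.925, 0.181, 1.607, -0, 1.354, -0.206], TCP at [0.245, 0.52, 0.239] pointing down, gripper open.
Joint ranges: [-2.99, 2.99], [-0.89, 2.07], [0.3, 2.58], [-1.14, 4.28], [0, 2.63], [-3.12, 3.12]. Speed limits (rad/s): [2.57, 2.57, 3.01, 3.14, 3.14, 3.14].

INTERFACE

Orientations are given as a unit quaternion [w, x, y, z].
In Python, from bench import ctrl, camera gives the robot as it stands.
- The arm moves only by the shell command python3 -m pendant 'ROWS' [OPENING]. ROWS is JSON, a list of rows, each a list of 6 numbers: the shift along the world's x, y, z normalised to -1 to 1, where 1 is 200 mm, then the turn, a rotation vector about the world's x, y, z normalised to -1 to 1, where 1 is pi/2 rad. In form: [[dx, dy, dz, rx, ry, rz], ...]. A call has exactly 10 rows; each row shifts and turns the commanded pose from where the row before left it; what a row does not reach is not made up. A row lasts 1/8 s, in which the tool goes at most 62.5 mm and 10.7 degrees, less where a joint would pass 70% of its speed; a pose out of reach is approached as far as the arm can. A call with a number of a shift or a turn outside -1 to 1 is refused whole. A call with a gripper value outside its range is refused whole. OPENING is the opening, from -1 (shut) to 1 (fully open), set as the call begins (- or left out, the last holds). The fingers move at their own pace and stop on an object; the grip force is fixed at half the most. Time passes only in rows, so rows that do not move let the fingers close, or fill a call up. It gives the time, the measured TCP pose, the force, the opening and the grip force at its end, in the units of the state.
- ctrl.get_obs(): the state, without advancing time (a new reading comes with each control period).
- camera(name): name is "scene" or "top" or "wrist"; returns a dict with "color" (480x640x3 uint8, blue, green, red), "fx", "fy", "cx", "cy" (pixels), "xyz" and "rotation" of the camera in the world; the wrist camera has in their place "hand_eye" (4x4, takes a point from camera to tool coordinates, whose origin is the TCP and whose axes are the flange's). Camera axes: x right, y down, z forward; pixel columns grow to the right and rows downward; lengths in m; the calibration is good to about 2 mm. A picture is of the moment at which its call begins: read the wrist's pose just before it. There is no depth.
- ctrl.hand_in(): hands the job in; it is judged then, once.
The state is a dict: "time_s": time; "q": joint angles; "dq": joint speeds; "joint_efforts": joint torques, N m; "eef_pos": TCP position; "eef_rot": TCP orientation; "wrist_force": force on the tool from outside, world axes, zero at the start; "torque": the same for the moment, N m; "opening": opening from 0.0 (shut) to 1.0 (fully open); "grasp_force": force on a finger pad.
Only numpy, scipy, OpenCV 4.12 (cv2) and the standard library are available. Lean on these libraries where they do the work, as an engineer would, in place of code of your own. Each camera call takes 0.05 s, during which the arm holds its last target. There are 200 camera calls.

TASK

Take the amber sample bottle with the red cap from the blue tray and hang it by its collar on the sample feeder's slotted rail: bring it in at the rail's open end, slide it along the slot to the closed end, fully home at the green marks, and let go so that it hangs there upright and still. Leave the white-capped and blue-capped bottles standing where they are.

Things in the scene. Friction and masses are not known exactly. Their poses are not given: they have to be found in the camera images.
- bottle_red: Amber bottle with RED cap, about 140 g, standing in the blue tray. Origin: centre of its underside, z up its axis; round, yaw means nothing. Heights from the underside: body 44 mm across up to 58 mm, sloping shoulder to 66, neck 13 mm across to 92, grey collar 44 mm across from 92 to 97, cap 28 mm across from 97 to 133 (grip it there). The bottles' places are shuffled, axes at least 95 mm apart.
- bottle_white: The same bottle with a WHITE cap; a bystander in the tray. Same sizes and origin.
- bottle_blue: The same bottle with a BLUE cap; a bystander in the tray. Same sizes and origin.
- rail_home (a point): Bottle axis when home, at the rail's top (121 mm up), by the green marks. x: level along the slot, open to closed end; z up. Fixed plate 90 wide, 6 thick; slot 22 wide, stops the neck at home. Open end at x=-120 mm, 44 wide, tapering to 22 at -95. Collar rides on top, body hangs below (underside 92 below this point; 78 mm free width). White housing from x=+40, lower than the rail. Place and yaw vary.

How it is judged:
On the way:
1. the red-capped bottle enters the slot at the open end: its neck in the slot, between 30 and 110 mm short of home, collar above the rail (x of bottle_red in the frame of rail_home between -0.11 and -0.03 m and y of bottle_red in the frame of rail_home between -0.02 and 0.02 m and z of bottle_red in the frame of rail_home between -0.1 and -0.062 m and angle between bottle_red's own z axis and vertical below 0.3 rad), for 0.1 s.
At the end, for the whole second after the job is handed in: The red-capped bottle hangs by its collar on the rail, within 15 mm of home along and across the slot, collar resting on the rail (height within 5 mm), upright within 0.15 rad, at rest and released; the white- and blue-capped bottles stand upright within 30 mm of where they were (x of bottle_red in the frame of rail_home between -0.015 and 0.015 m and y of bottle_red in the frame of rail_home between -0.015 and 0.015 m and z of bottle_red in the frame of rail_home between -0.097 and -0.087 m and angle between each of bottle_red, bottle_white, bottle_blue's own z axis and vertical below 0.15 rad and linear speed of bottle_red below 0.03 m/s and contact force between bottle_red and the fingers below 0.05 N and distance of each of bottle_white, bottle_blue from where it was at the start of the episode below 0.03 m); the robot touches nothing.
It fails at once if the white- or blue-capped bottle is pushed more than 30 mm or knocked over (distance of any of bottle_white, bottle_blue from where it was at the start of the episode above 0.03 m or angle between any of bottle_white, bottle_blue's own z axis and vertical above 0.3 rad).
It also fails if it takes over 42 s, if anything falls off the work surface, if the arm or the gripper's body presses on something with over 40 N, if the wrist force passes 120 N, or if a joint passes its speed limit or range.

## Working session

There is one attempt and no reset: what is moved stays moved. The work goes in short steps, Python scripts to look and compute and a shell command to move; the robot and the scene stay as the last step left them, time stands still between calls to the robot, and variables do not carry over. Pictures are saved under pics/ and viewed, at most 10 in all, crops included, and the job is handed in when it is done.

```bash
mkdir -p pics
cat > h.py <<'E'
import numpy as np,cv2
from bench import ctrl,camera
from scipy.spatial.transform import Rotation as R
def plane(c,uv,z):
    Rm=np.array(c["rotation"]);
    if Rm.shape!=(3,3): Rm=R.from_quat(Rm,scalar_first=True).as_matrix()
    d=Rm@np.array([(uv[0]-c["cx"])/c["fx"],(uv[1]-c["cy"])/c["fy"],1]);o=np.array(c["xyz"])
    return o+d*(z-o[2])/d[2]
E
python3 - <<'E'
from h import *
for n in("top","scene"):
    c=camera(n);cv2.imwrite(f"pics/{n}0.png",c["color"]);print(n,c["xyz"],c["rotation"],c["fx"])
o=ctrl.get_obs();print(o)
E
```

```text
top [0.44482376 0.02860841 1.24008957] [-0.02977187  0.71073367 -0.702484    0.02207968] 591.273132635034
scene [0.99911017 0.05565798 0.83305961] [-0.18987326  0.65857544  0.70098717 -0.1970876 ] 440.6373945029762
{'time_s': 0.1, 'q': array([ 9.24678854e-01,  1.81472023e-01,  1.60795049e+00,  5.79206356e-06,
        1.35379752e+00, -2.06271727e-01]), 'dq': array([-9.57570768e-04, -8.58821177e-04, -3.09279966e-03,  2.66622454e-03,
        4.53154964e-05, -9.89375151e-05]), 'joint_efforts': array([-5.63009980e-04, -4.45873868e+01, -3.52241671e+01, -2.91384313e-04,
        3.98919045e-03, -4.65683377e-05]), 'eef_pos': array([0.24449263, 0.51987385, 0.23845074]), 'eef_rot': array([-3.38961120e-04,  2.18154893e-01,  9.75913818e-01, -7.39732475e-04]), 'wrist_force': array([-0.40602555, -0.0049188 ,  0.1079127 ]), 'torque': array([-0.01053081,  0.02461646, -0.04338307]), 'grasp_force': 0.0, 'opening': 0.9982256290337919}
```

View pics/top0.png

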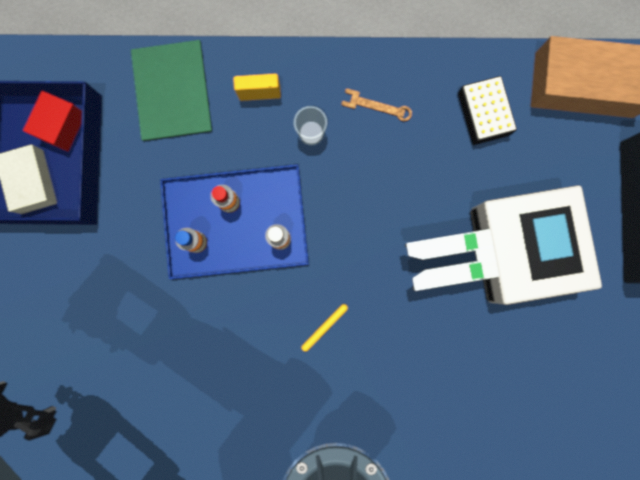

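View pics/scene0.png

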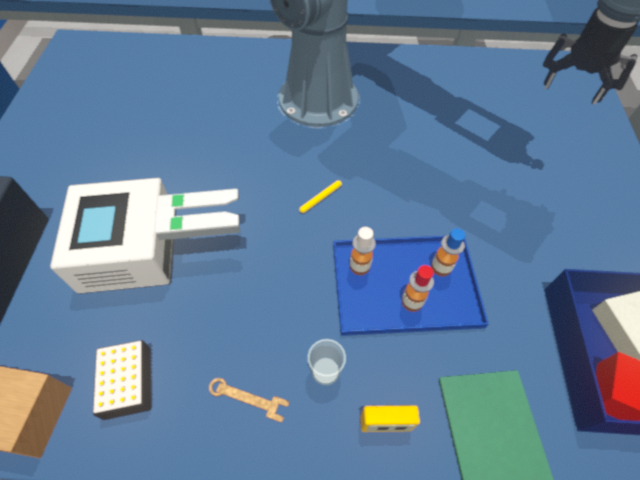

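The top view shows the red cap at about (221,193), blue at (187,239) and white at (277,233). The rail's open end is near (411,265) and the green marks are at (471,241) and (476,271).

```bash
cat > m.py <<'E'
from h import *
def blobs(img,lo,hi,amin=30,roi=None):
    m=cv2.inRange(cv2.cvtColor(img,cv2.COLOR_BGR2HSV),lo,hi)
    if roi: k=np.zeros_like(m);x0,y0,x1,y1=roi;k[y0:y1,x0:x1]=255;m&=k
    n,_,s,c=cv2.connectedComponentsWithStats(m)
    return [(c[i],s[i,4]) for i in range(1,n) if s[i,4]>amin]
E
python3 - <<'E'
from m import *
rois={"top":dict(tray=(165,170,305,275),rail=(440,220,500,290)),"scene":dict(tray=(335,220,485,330),rail=(150,180,200,245))}
for n in rois:
    c=camera(n);im=c["color"];t=rois[n]["tray"]
    for name,lo,hi in(("red",(0,170,90),(4,255,255)),("red2",(174,150,90),(180,255,255)),("blue",(100,170,190),(112,255,255)),("white",(0,0,200),(180,50,255))):
        for p,a in blobs(im,lo,hi,20,t): print(n,name,p.round(1),a,plane(c,p,.133).round(4))
    g=blobs(im,(45,80,80),(85,255,255),20,rois[n]["rail"])
    P=[plane(c,p,.121) for p,a in g]
    for (p,a),q in zip(g,P): print(n,"green",p.round(1),a,q.round(4))
    if len(P)==2:
        d=P[0]-P[1]; print("home",(P[0]+P[1])/2, "perp yaw",np.degrees(np.arctan2(d[1],d[0])),np.linalg.norm(d))
    if n=="top":
        for uv in((408,242),(413,290),(407,257),(414,281)): print("arm",plane(c,uv,.121).round(4))
    x0,y0,x1,y1=(160,160,310,280) if n=="top" else (330,215,490,335)
    cv2.imwrite(f"pics/{n}_c.png",cv2.resize(im[y0:y1,x0:x1],None,fx=5,fy=5)[:600,:800])
    if n=="top": cv2.imwrite("pics/rail.png",cv2.resize(im[220:310,395:505],None,fx=6,fy=6))
E
```

```text
top red [219.7 193.8] 149 [0.6087 0.2283 0.133 ]
top blue [181.5 237.1] 137 [0.5258 0.2984 0.133 ]
top white [274.5 233.5] 180 [0.5347 0.1232 0.133 ]
top green [470.6 241.4] 165 [ 0.5248 -0.2473  0.121 ]
top green [476.2 270.4] 166 [ 0.47   -0.2573  0.121 ]
home [ 0.49742787 -0.25231648  0.121     ] perp yaw 10.397523564855582 0.05568797048542941
arm [ 0.5223 -0.129   0.121 ]
arm [ 0.4318 -0.1385  0.121 ]
arm [ 0.4938 -0.1272  0.121 ]
arm [ 0.4487 -0.1404  0.121 ]
scene red2 [423.6 275.2] 238 [0.6168 0.2271 0.133 ]
scene blue [457.7 234.1] 126 [0.5237 0.2978 0.133 ]
scene blue [379.  285.8] 4870 [0.6431 0.1467 0.133 ]
scene blue [451.7 301.5] 2284 [0.6655 0.2725 0.133 ]
scene white [365.4 232.7] 152 [0.532  0.1223 0.133 ]
scene green [177.4 200.1] 111 [ 0.4694 -0.2571  0.121 ]
scene green [176.  222.6] 124 [ 0.5242 -0.2471  0.121 ]
home [ 0.49683666 -0.25211898  0.121     ] perp yaw -169.6240623614144 0.0557178710657396
```

View pics/rail.png

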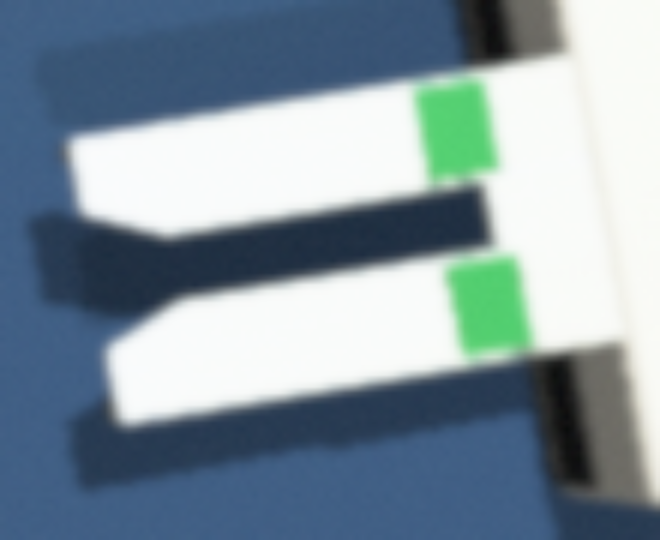

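The crop confirms the slot runs from the left (open) to the green marks, which gives home at about (0.497, -0.252) heading -79.6°. Next I move above the red bottle and look with the wrist camera.

```bash
python3 -m pendant '[[0.18,-0.145,0.02,0,0,0],[0.18,-0.145,0.02,0,0,0],[0.18,-0.145,0.02,0,0,0],[0.18,-0.145,0.02,0,0,0],[0.18,-0.145,0.02,0,0,0],[0.18,-0.145,0.02,0,0,0],[0.18,-0.145,0.02,0,0,0],[0.18,-0.145,0.02,0,0,0],[0.18,-0.145,0.02,0,0,0],[0.18,-0.145,0.02,0,0,0]]' 1
python3 -m pendant '[[0,0,0,0,0,0],[0,0,0,0,0,0],[0,0,0,0,0,0],[0,0,0,0,0,0],[0,0,0,0,0,0],[0,0,0,0,0,0],[0,0,0,0,0,0],[0,0,0,0,0,0],[0,0,0,0,0,0],[0,0,0,0,0,0]]' 1
python3 - <<'E'
from h import *
o=ctrl.get_obs();c=camera("wrist");print(o["eef_pos"],o["eef_rot"],np.array(c["hand_eye"]).round(3),c["fx"],c["cx"],c["cy"]);cv2.imwrite("pics/w1.png",c["color"])
E
```

```text
time_s: 1.45
eef_pos: [0.6057, 0.2292, 0.2791]
eef_rot: [-0.0, 0.218, 0.976, -0.0]
wrist_force: [-0.2, 0.4, -0.9]
opening: 0.999
grasp_force: 0.0
time_s: 2.7
eef_pos: [0.6048, 0.2302, 0.2792]
eef_rot: [-0.0, 0.218, 0.976, -0.0]
wrist_force: [-0.3, -0.8, -0.5]
opening: 0.996
grasp_force: 0.0
[0.60483055 0.23024946 0.279238  ] [-2.77973163e-05  2.18180681e-01  9.75908392e-01 -1.54510421e-05] [[ 0.    -0.962 -0.273  0.071]
 [ 1.     0.    -0.    -0.   ]
 [ 0.001 -0.273  0.962 -0.133]
 [ 0.     0.     0.     1.   ]] 401.80015366635814 322.4165523443421 242.58101293076703
```

View pics/w1.png

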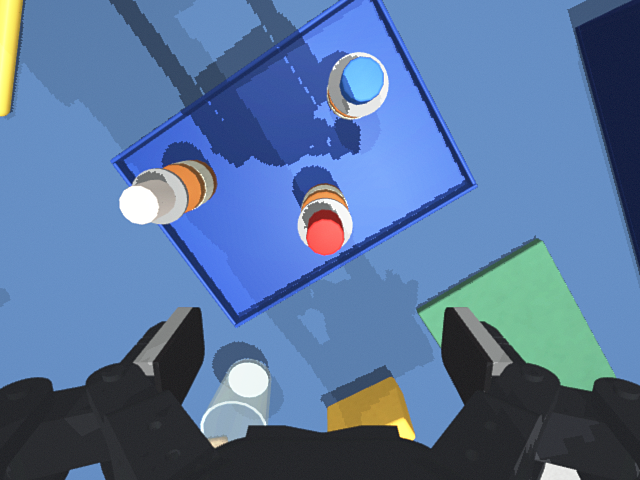

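The wrist view shows the red cap top at about (325,236), with the collar and tray below it. I'll cast it onto the cap-top plane.

Run:
```python
from m import *
o=ctrl.get_obs();c=camera("wrist");H=np.array(c["hand_eye"])
W=np.eye(4);W[:3,:3]=R.from_quat(o["eef_rot"],scalar_first=True).as_matrix();W[:3,3]=o["eef_pos"];C=W@H
c["xyz"]=C[:3,3];c["rotation"]=C[:3,:3]
im=c["color"];hsv=cv2.cvtColor(im,cv2.COLOR_BGR2HSV)
print([tuple(hsv[y,325]) for y in(212,215,220,225,236,245,250)])
for vmin in(100,205,225):
    m=cv2.inRange(hsv,(0,140,vmin),(5,255,255))|cv2.inRange(hsv,(172,140,vmin),(180,255,255))
    k=max(cv2.findContours(m,0,2)[0],key=cv2.contourArea);p,r=cv2.minEnclosingCircle(k);e=cv2.fitEllipse(k)
    print(vmin,p,r,e,plane(c,e[0],.135).round(4),plane(c,p,.135).round(4))
```

```text
[(np.uint8(1), np.uint8(194), np.uint8(134)), (np.uint8(1), np.uint8(189), np.uint8(135)), (np.uint8(1), np.uint8(167), np.uint8(255)), (np.uint8(1), np.uint8(152), np.uint8(254)), (np.uint8(1), np.uint8(153), np.uint8(254)), (np.uint8(1), np.uint8(160), np.uint8(253)), (np.uint8(1), np.uint8(165), np.uint8(253))]
100 (325.0, 231.89772033691406) 22.461402893066406 ((324.5731201171875, 232.42205810546875), (36.851043701171875, 45.18046951293945), 176.59645080566406) [0.6059 0.2308 0.135 ] [0.6057 0.2313 0.135 ]
205 (324.6843566894531, 236.13687133789062) 18.77712059020996 ((324.8478698730469, 236.63465881347656), (34.906681060791016, 36.56582260131836), 88.32821655273438) [0.6088 0.2297 0.135 ] [0.6084 0.2297 0.135 ]
225 (325.0, 237.0) 18.43918800354004 ((324.861083984375, 236.73004150390625), (34.861961364746094, 36.23786163330078), 86.08271789550781) [0.6088 0.2297 0.135 ] [0.6091 0.2297 0.135 ]
```

```bash
python3 -m pendant '[[0.02,0,-0.1,0,0,0],[0,0,-0.14,0,0,0],[0,0,-0.14,0,0,0],[0,0,-0.14,0,0,0],[0,0,-0.14,0,0,0],[0,0,-0.1,0,0,0],[0,0,-0.06,0,0,0],[0,0,0,0,0,0],[0,0,0,0,0,0],[0,0,0,0,0,0]]' 1
python3 -m pendant '[[0,0,0,0,0,0],[0,0,0,0,0,0],[0,0,0,0,0,0],[0,0,0,0,0,0],[0,0,0,0,0,0],[0,0,0,0,0,0],[0,0,0,0,0,0],[0,0,0,0,0,0],[0,0,0,0,0,0],[0,0,0,0,0,0]]' -1
```

```text
time_s: 4.05
eef_pos: [0.6096, 0.2305, 0.1166]
eef_rot: [0.001, 0.218, 0.976, 0.0]
wrist_force: [0.6, 0.2, -0.4]
opening: 0.999
grasp_force: 0.0
time_s: 5.3
eef_pos: [0.6091, 0.2303, 0.1156]
eef_rot: [0.0, 0.218, 0.976, 0.0]
wrist_force: [-0.6, 0.8, 5.4]
opening: 0.315
grasp_force: 59.4
```

```bash
python3 -m pendant '[[0,0,0.03,0,0,0],[0,0,0.08,0,0,0],[0,0,0.12,0,0,0],[0,0,0.14,0,0,0],[0,0,0.14,0,0,0],[0,0,0.14,0,0,0],[0,0,0.12,0,0,0],[0,0,0.08,0,0,0],[0,0,0.03,0,0,0],[0,0,0,0,0,0]]'
python3 -m pendant '[[-0.02,-0.05,0,0,0,0],[-0.06,-0.115,0,0,0,0],[-0.1,-0.18,0,0,0,0],[-0.1,-0.2,0,0,0,0],[-0.1,-0.2,0,0,0,0],[-0.1,-0.2,0,0,0,0],[-0.1,-0.2,0,0,0,0],[-0.08,-0.15,0,0,0,0],[-0.06,-0.09,0,0,0,0],[-0.02,-0.04,0,0,0,0]]'
python3 - <<'E'
from m import *
c=camera("top");cv2.imwrite("pics/t2.png",c["color"][120:420,200:600])
c=camera("scene");cv2.imwrite("pics/s2.png",c["color"])
E
```

```text
time_s: 6.55
eef_pos: [0.6087, 0.2303, 0.2911]
eef_rot: [-0.0, 0.218, 0.976, -0.0]
wrist_force: [0.4, -0.6, -1.6]
opening: 0.307
grasp_force: 59.1
time_s: 7.8
eef_pos: [0.4596, -0.0557, 0.2906]
eef_rot: [-0.001, 0.219, 0.976, 0.0]
wrist_force: [0.0, 0.1, -1.8]
opening: 0.309
grasp_force: 59.3
```

View pics/s2.png

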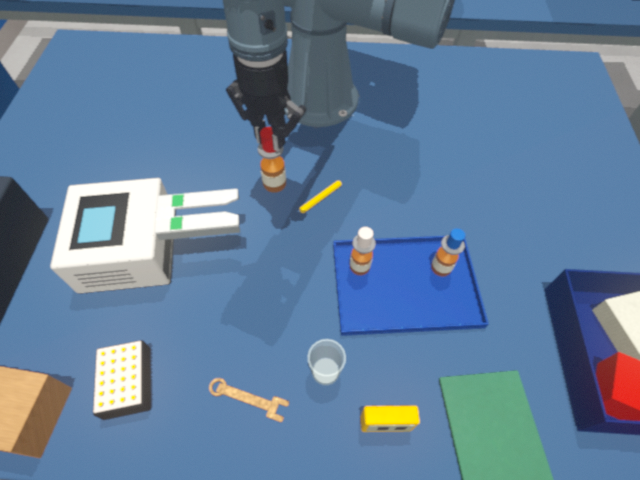

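The scene view shows the red bottle hanging upright in the gripper near (272,165), short of the rail's open end, with the bystanders unmoved. Now I lower it and enter the slot.

```bash
python3 -m pendant '[[0.01,0,-0.05,0,0,0],[0,0,-0.1,0,0,0],[0,0,-0.12,0,0,0],[0,0,-0.12,0,0,0],[0,0,-0.12,0,0,0],[0,0,-0.1,0,0,0],[0,0,-0.07,0,0,0],[0,0,-0.03,0,0,0],[0,0,0,0,0,0],[0,0,0,0,0,0]]'
python3 -m pendant '[[0.009,-0.049,0,0,0,0],[0.009,-0.049,0,0,0,0],[0.009,-0.049,0,0,0,0],[0.009,-0.049,0,0,0,0],[0.009,-0.049,0,0,0,0],[0.009,-0.049,0,0,0,0],[0.009,-0.049,0,0,0,0],[0.009,-0.049,0,0,0,0],[0.009,-0.049,0,0,0,0],[0,0,0,0,0,0]]'
python3 - <<'E'
from m import *
P=ctrl.get_obs()["eef_pos"];d=P[:2]-[.497,-.252];print("along",d@[.180,-.984],"lat",d@[.984,.18],P)
c=camera("scene");cv2.imwrite("pics/s3.png",cv2.resize(c["color"][120:290,120:330],None,fx=3.5,fy=3.5,interpolation=cv2.INTER_CUBIC))
E
```

```text
time_s: 9.15
eef_pos: [0.4634, -0.0549, 0.15]
eef_rot: [0.001, 0.218, 0.976, -0.0]
wrist_force: [0.7, 0.5, -1.1]
opening: 0.31
grasp_force: 59.3
time_s: 10.4
eef_pos: [0.4791, -0.1436, 0.1493]
eef_rot: [0.0, 0.219, 0.976, -0.0]
wrist_force: [-0.9, -0.4, -1.1]
opening: 0.311
grasp_force: 59.4
along -0.10984511057425439 lat 0.0019357983931771376 [ 0.47914442 -0.14363505  0.14930164]
```

View pics/s3.png

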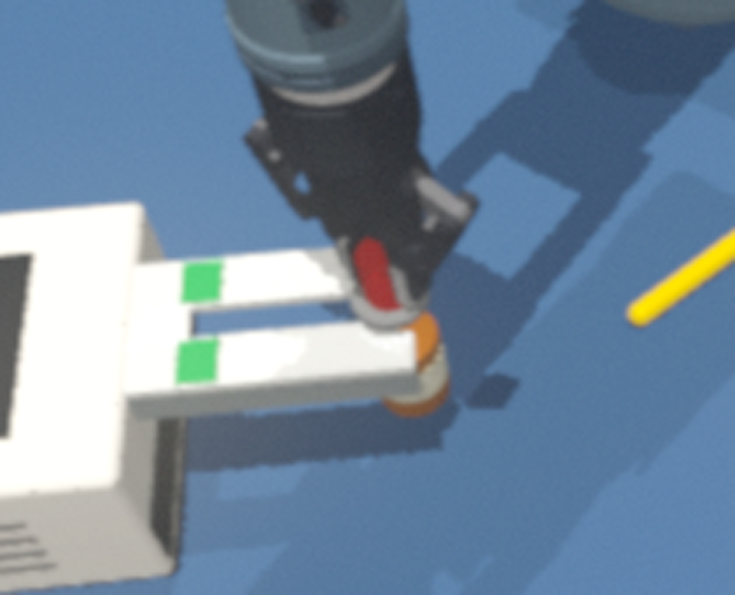

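The neck is in the slot at the open end, with the collar above the rail. I'll slide on, correcting the 2 mm sideways offset.

```bash
python3 -m pendant '[[-0.005,-0.03,0,0,0,0],[0.004,-0.05,0,0,0,0],[0.009,-0.05,0,0,0,0],[0.009,-0.05,0,0,0,0],[0.009,-0.05,0,0,0,0],[0.009,-0.05,0,0,0,0],[0.009,-0.05,0,0,0,0],[0.009,-0.05,0,0,0,0],[0.009,-0.05,0,0,0,0],[0,0,0,0,0,0]]'
python3 -m pendant '[[0.003,-0.014,0,0,0,0],[0.003,-0.014,0,0,0,0],[0.003,-0.014,0,0,0,0],[0.003,-0.014,0,0,0,0],[0.003,-0.014,0,0,0,0],[0.003,-0.014,0,0,0,0],[0.003,-0.014,0,0,0,0],[0,0,0,0,0,0],[0,0,0,0,0,0],[0,0,0,0,0,0]]'
python3 - <<'E'
from m import *
P=ctrl.get_obs()["eef_pos"];d=P[:2]-[.497,-.252];print("along",d@[.180,-.984],"lat",d@[.984,.18],P)
c=camera("scene");cv2.imwrite("pics/s4.png",cv2.resize(c["color"][120:290,120:330],None,fx=3.5,fy=3.5,interpolation=cv2.INTER_CUBIC))
E
```

```text
time_s: 11.7
eef_pos: [0.4915, -0.2297, 0.1493]
eef_rot: [0.0, 0.219, 0.976, -0.0]
wrist_force: [-0.2, -0.2, -1.6]
opening: 0.31
grasp_force: 59.4
time_s: 12.95
eef_pos: [0.4956, -0.2484, 0.1493]
eef_rot: [-0.0, 0.218, 0.976, 0.0]
wrist_force: [-0.0, -0.7, -1.1]
opening: 0.31
grasp_force: 59.4
along -0.00379926014765906 lat -0.000739492176119246 [ 0.4955894  -0.248397    0.14929452]
```

```bash
python3 -m pendant '[[0.002,-0.01,0,0,0,0],[0.001,-0.003,0,0,0,0],[0,0,-0.005,0,0,0],[0,0,-0.005,0,0,0],[0,0,-0.005,0,0,0],[0,0,-0.005,0,0,0],[0,0,-0.005,0,0,0],[0,0,-0.005,0,0,0],[0,0,0,0,0,0],[0,0,0,0,0,0]]'
```

```text
time_s: 14.25
eef_pos: [0.4962, -0.2511, 0.1433]
eef_rot: [0.0, 0.218, 0.976, -0.0]
wrist_force: [-0.7, -0.9, -1.2]
opening: 0.312
grasp_force: 59.4
```

```bash
python3 -m pendant '[[0,0,-0.003,0,0,0],[0,0,0,0,0,0],[0,0,-0.003,0,0,0],[0,0,0,0,0,0],[0,0,-0.003,0,0,0],[0,0,0,0,0,0],[0,0,0,0,0,0],[0,0,0,0,0,0],[0,0,0,0,0,0],[0,0,0,0,0,0]]'
```

```text
time_s: 15.5
eef_pos: [0.4962, -0.2511, 0.1415]
eef_rot: [0.0, 0.218, 0.976, -0.0]
wrist_force: [-0.4, -0.3, -1.3]
opening: 0.309
grasp_force: 59.4
```

```bash
python3 -m pendant '[[0,0,-0.004,0,0,0],[0,0,0,0,0,0],[0,0,-0.004,0,0,0],[0,0,0,0,0,0],[0,0,0,0,0,0],[0,0,0,0,0,0],[0,0,0,0,0,0],[0,0,0,0,0,0],[0,0,0,0,0,0],[0,0,0,0,0,0]]'
```

```text
time_s: 16.75
eef_pos: [0.4962, -0.2511, 0.1406]
eef_rot: [0.0, 0.218, 0.976, -0.0]
wrist_force: [-2.1, 1.5, 5.0]
opening: 0.31
grasp_force: 60.0
```

The collar has touched the rail (+5 N), so I'll release and look.

```bash
python3 -m pendant '[[0,0,0,0,0,0],[0,0,0,0,0,0],[0,0,0,0,0,0],[0,0,0,0,0,0],[0,0,0,0,0,0],[0,0,0,0,0,0],[0,0,0,0,0,0],[0,0,0,0,0,0],[0,0,0,0,0,0],[0,0,0,0,0,0]]' 1
python3 -m pendant '[[0,0,0.03,0,0,0],[0,0,0.08,0,0,0],[0,0,0.12,0,0,0],[0,0,0.14,0,0,0],[0,0,0.14,0,0,0],[0,0,0.14,0,0,0],[0,0.2,0.12,0,0,0],[0,0.2,0.05,0,0,0],[0,0.2,0,0,0,0],[0,0.2,0,0,0,0]]' 1
python3 - <<'E'
from m import *
c=camera("scene");cv2.imwrite("pics/s5.png",cv2.resize(c["color"][120:290,120:330],None,fx=3.5,fy=3.5,interpolation=cv2.INTER_CUBIC))
c=camera("top");im=c["color"];cv2.imwrite("pics/t5.png",cv2.resize(im[210:310,390:520],None,fx=6,fy=6,interpolation=cv2.INTER_CUBIC))
for p,a in blobs(im,(0,150,90),(6,255,255),20,(400,200,520,310))+blobs(im,(174,150,90),(180,255,255),20,(400,200,520,310)):
    q=plane(c,p,.162);d=q[:2]-[.497,-.252];print(p,a,q,"along",d@[.180,-.984],"lat",d@[.984,.18])
E
```

```text
time_s: 18.0
eef_pos: [0.4962, -0.2511, 0.1399]
eef_rot: [0.0, 0.218, 0.976, -0.0]
wrist_force: [-0.2, -0.0, 0.5]
opening: 1.0
grasp_force: 0.0
time_s: 19.25
eef_pos: [0.4963, -0.0899, 0.3057]
eef_rot: [0.001, 0.218, 0.976, -0.0]
wrist_force: [0.6, -0.4, -0.2]
opening: 0.998
grasp_force: 0.0
```

View pics/s5.png

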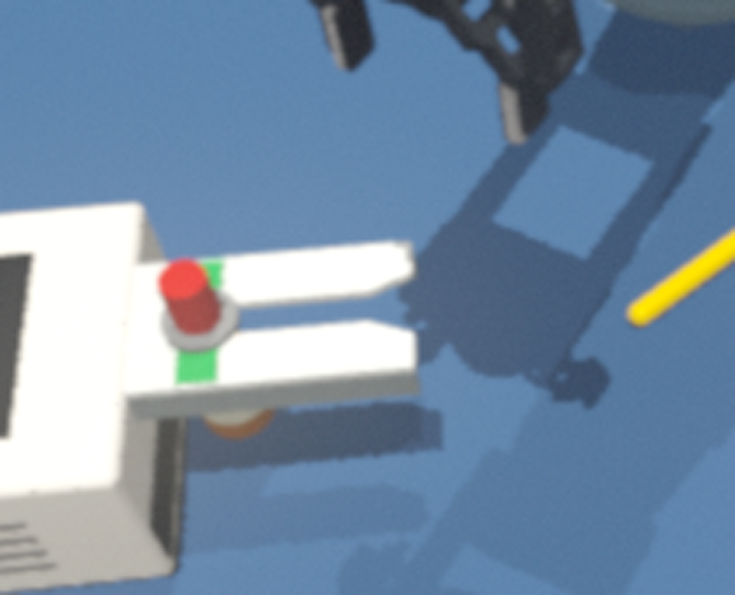

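View pics/t5.png

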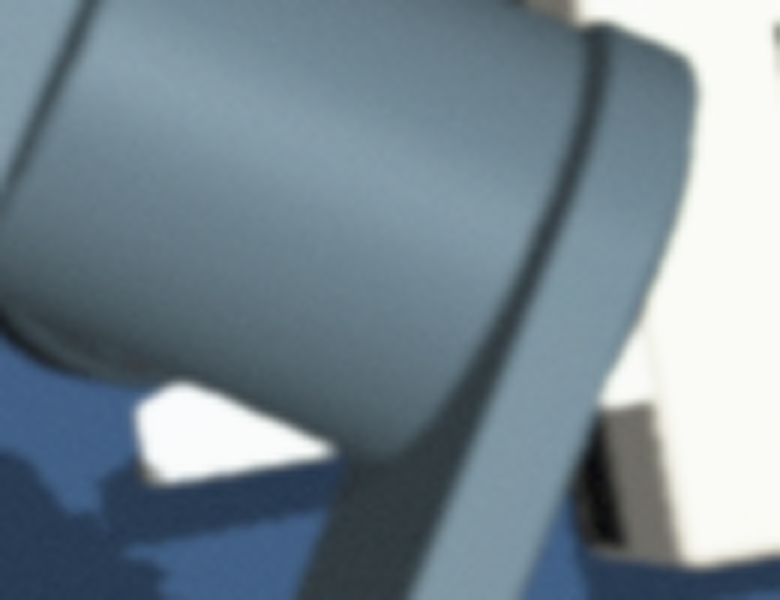

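The scene view shows the collar flat on the rail at crop (200,318), right between the green marks and clear of the gripper. The arm blocks the top view. I'm handing in.

```bash
python3 -c "
from bench import ctrl
print(ctrl.hand_in())"
```

```text
the job is handed in; nothing more can be done
None
```

The red-capped bottle hangs released on the rail, home between the green marks (seen in the scene view only, as the arm blocked the top one); the other two bottles were never touched, and the job is handed in at about 19 s, verdict not shown.

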